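Dock the drug tray on the trolley's base tray

TASK

Stack the drug tray, the one with the handle and the vials, on the open base tray: tilt it, feel for the two back sockets on the base tray's sideways-floating rail, hook the toes of the back lugs under the rail and bring it along to the middle, then swing the front down gently, forcing nothing, until it rests on the spring catch. Let go of the handle there and press the front down at its thumb pad until the catch snaps over and the tray is fully home and flush all round. Keep the vials standing in their cells and leave everything else on the trolley where it is.

Things in the scene. Friction and masses are not known exactly. Their poses are not given: they have to be found in the camera images.
- base_tray: Lower, open grey tray, 150 (x) x 210 (y) x 60 mm high, walls 4 mm, on suction feet: it does not move. Origin at the centre of its underside, z up, +x towards its back (away from the catch), +y to its left. Flat rim at z = 60 mm, back wall 57 mm. Fixed sockets in its front corners, two back sockets on a keeper rail that slides sideways. Small supplies in its bottom, below z = 30 mm.
- med_tray: Drug tray, loose, grey, empty 0.3 to 0.6 kg, with 0.3 kg of vials. x = -75 to 72, y = -105 to 105 mm; flat underside at z = 18, wall tops at z = 58 mm. Origin at the centre, level with the feet of its four lugs, z up, +x to its back, +y to its left. Lugs 12 (x) x 16 (y) x 18 mm: front x = -66 to -54, y = +-88 mm, feet tapered 3 mm a side over 6 mm; back x = 48 to 60, y = +-76 mm, tapered 1.5 mm.
- grip_bar (a point): Centre of the drug tray's handle bar, at (0, 0, 100 mm) of the drug tray: a rigid aluminium bar 14 (x) x 84 (y) x 16 (z) mm on two uprights; take it across x, from above.
- thumb_pad (a point): Press point at the front of the drug tray, at (-66, 0, 58 mm) of the drug tray: the centre of the top of a flat pad, x = -80 to -54 mm, y = -22 to 22 mm, level with the wall tops. Pressing here with closed fingers drives the front down past the catch; it takes about 10 to 22 N, more than the tray's weight, and gives way suddenly; below it the rim is hard.
- strike (a point): Centre of the round strike bar (6 mm thick, 46 mm long along y) low on the drug tray's front, at (-79, 0, 24 mm) of it; at z = 66 mm of the base tray when home, under the catch's nose. With the toes hooked and the front let down it stops on the catch, about 9 mm too high (tray tilt about 0.065 rad), until pressed.
- toe_left (a point): Tip of the toe on the left back lug, at (69, 76, 4 mm) of the drug tray; the toe is 3 mm thick here, and its upper side rises to 7 mm above the lug's foot (11 mm below the tray's underside) at the lug. Hooked: beyond x = 64.5 and below z = 53 mm of the base tray. Hooked, the toes carry the rail with them sideways.
- toe_right (a point): The same on the right back lug, at (69, -76, 4 mm) of the drug tray.
- back_rail (a point): Middle of the back rail's travel, fixed to the base tray at (61.5, 0, 59.5 mm): its upper front edge. The aluminium rail (x = 61.5 to 71, z = 54 to 59.5 mm) floats sideways up to 10 mm either way, dragged with about 2 N; where it stands is not reported. It carries two sockets, 76 mm either side of its middle: open from above x = 38 to 61.5 mm, 19.4 mm wide in y, roofed behind by the rail.
- catch_nose (a point): Lower tip of the spring catch's nose, on the aluminium leaf in the middle of the base tray's front, at (-77.5, 0, 70 mm) of the base tray when at rest. The leaf is 34 mm wide, its tab reaches x = -92 mm and z = 85 mm.
- front_hole_left (a point): Mouth centre of the left front socket, at (-59.5, 88, 60 mm) of the base tray: a hole 15.2 (x) x 19.4 (y) mm through a block flush with the rim. The right one is at y = -88 mm.
- home (a point): Where the drug tray's origin lies when home: (0, 0, 42 mm) of the base tray, with the same axes; the tray's underside then lies on the rim, and it has about 1.5 mm of play in x and y.
- rear_edge (a point): Middle of the drug tray's lower back edge, at (72, 0, 18 mm) of it. With the back tilted down 9 to 12 degrees and this edge at x = 59 to 64 mm of the base tray, the back lugs, if over the sockets, go in until the edge meets the rim; else they stop on the cheeks, the edge 15 mm high. Lifted 0.5 to 2 mm off the rim and pushed back some 12 mm, the toes pass under the rail until the lugs stop.
- catch (a joint): Angle of the spring catch (rad): 0 at rest, grows as the nose is pushed outwards (to the base tray's -x), about 0.09 as the strike bar passes, and springs back to 0 when the bar is below the nose.
- vial_large: Amber vial, 34 mm across, 64 mm tall, origin at the centre of its foot. It stands loose in a cell (44 x 41 mm, 25 mm deep) of the drug tray, on the tray's floor at z = 21 mm of the tray.
- vial_amber: Amber vial, 33 mm across, 60 mm tall, otherwise as vial_large.
- vial_clear: Clear vial, 30 mm across, 58 mm tall, otherwise as vial_large.
- vial_small: Small amber vial, 26 mm across, 55 mm tall, otherwise as vial_large.
- pump: Bystander: white pump bottle, 70 x 70 x 188 mm, at the back of the trolley. Origin at the centre of its underside.
- carton_tall: Bystander: white medicine carton, 40 x 58 x 92 mm, at the back.
- carton_low: Bystander: white and teal medicine carton, 40 x 68 x 74 mm, at the back.
- buds: Bystander: clear tub of cotton buds, 77 x 77 x 80 mm, near the front left corner.
- loose_syringe: Bystander: syringe, 26 x 160 x 17 mm, lying at the front right.
- pen: Bystander: black and white marker, 17 x 135 x 16 mm, lying between the two trays.

How it is judged:
By the outcome, as a careful person would: the job done as asked, in the order asked, and still so for the second after the job is handed in, with the robot touching nothing.
It also fails if it takes over 61 s, if anything falls off the work surface, if the arm or the gripper's body presses on something with over 40 N, if the wrist force passes 120 N, or if a joint passes its speed limit or range.

ROBOT

A 7-joint arm with a two-finger parallel gripper is mounted at the origin on a cart in front of the work surface, level with it; the furniture and walls round the work are solid. World frame = base frame: x ahead of the robot, y to its left, z up, the work surface at z = 0. Lengths are in m, angles in rad, forces in N, time in s.
With the tool pointing down it reaches from about 0.425 to 0.925 m from the base axis. Payload 6.8 kg.
Tool frame: the origin (TCP) lies on the centre line of the jaws, within the pads' length; the fingertips stand 14 mm ahead of it and the grasp point (between the pads) lies 5 mm behind it; z points along the fingers, y is the line along which they close (so a half turn about z gives the same grasp; the last joint's range is limited). The gripper opens to 85 mm and grips with 20 to 120 N. Pads are 22 mm wide; open, the fingers measure 114 mm over their backs; the gripper's body (76 mm by 85 mm) begins 54 mm behind the grasp point. The pads swing forward as they close: fully open they stand 13 mm farther back than shut.
Start: joints at [-1.443, 0.477, 0.022, 1.555, -0.011, 1.109, -0.083], TCP at [0.158, 0.656, 0.245] pointing down, gripper open.
Joint ranges: [-2.96, 2.96], [-0.34, 2.1], [-1.41, 1.46], [0.24, 2.44], [-1.37, 4.51], [0.17, 1.92], [-2.96, 2.96]. Speed limits (rad/s): [2.39, 2.39, 3.14, 3.14, 3.14, 3.14, 3.14].

INTERFACE

Orientations are given as a unit quaternion [w, x, y, z].
In Python, from station import bot gives the robot as it stands. The module is installed in compiled form; this text tells all that it offers.
- The arm moves only by the tool drive_tool, never from a script. Its argument "commands" is a list of rows, each an object with "hand": the opening, from 0 (shut) to 1 (fully open); "translation": the shift along the world's x, y, z in mm, a list of three; "angular": the turn, a rotation vector about the world's x, y, z in rad, a list of three. In form: [{"hand": hand, "translation": [tx, ty, tz], "angular": [ax, ay, az]}, ...]. A call has 1 to 12 rows; each row is the pose to reach, as a shift and turn from the pose commanded when the call began; what a row does not reach only later rows make up. A row lasts 1/8 s, in which the tool goes at most 62.5 mm and 10.7 degrees, less where a joint would pass 70% of its speed; a pose out of reach is approached as far as the arm can. A call with a gripper value outside its range is refused whole. The fingers move at their own pace and stop on an object; "force" is the grip in N (left out, the last holds). Time passes only in rows, so rows that repeat a pose let the fingers close. It gives the time, the measured TCP pose, the force, the opening and the grip force at its end, in the units of the state.
- bot.get_obs(): the state, without advancing time (a new reading comes with each control period).
- bot.read_camera(name): name is "scene" or "top"; returns the picture (480x640x3 uint8, red, green, blue); there is no depth.
- bot.camera_model(name): a dict with "fx", "fy", "cx", "cy" (pixels), "view" (4x4, takes a point from world to camera coordinates). Camera axes: x right, y up, looking along -z (the intrinsics and any distortion apply to the point x, -y, -z); pixel columns grow to the right and rows downward; lengths in m; the calibration is good to about 2 mm. A picture is of the moment at which its call begins. camera_model takes no time and is no camera call.
- bot.hand_in(): hands the job in; it is judged then, once.
Trained networks look in the newest picture that a camera, given by its name, has taken for a name from the list of things; names that differ only in an ending like _2 or _b are one class to them, and where a whole thing is asked for, a point or a joint stands for the part that bears it (a point fixed in the world has none). Each returns a list of dicts, best first, with "score" (0 to 1); they miss things now and then, are a little off and sometimes report something else, mostly with a low value. They report only what shows in the picture. A call takes as long as a camera call.
- bot.find_in(camera, query): "position" ([column, row] in pixels, amid what is visible of it).
- bot.outline_of(camera, query): "pixels" (480x640 bool, what is visible of it) and "position" ([column, row] in pixels, amid what is visible of it).
The state is a dict: "t": time; "q": joint angles; "joint_vel": joint speeds; "joint_torque": joint torques, N m; "eef_pos": TCP position; "tool_rot": TCP orientation; "contact_force": force on the tool from outside, world axes, zero at the start; "torque": the same for the moment, N m; "gripper_width": opening from 0.0 (shut) to 1.0 (fully open); "grasp_force": force on a finger pad.
Only numpy, scipy, OpenCV 4.12 (cv2) and the standard library are available. Lean on these libraries where they do the work, as an engineer would, in place of code of your own. Each camera call takes 0.05 s, during which the arm holds its last target. There are 200 camera calls.

## Working session

There is one attempt and no reset: what is moved stays moved. The work goes in short steps, Python scripts to look and compute and a tool call to move; the robot and the scene stay as the last step left them, time stands still between calls to the robot, and variables do not carry over. Pictures are saved under pics/ and viewed, at most 10 in all, crops included, and the job is handed in when it is done.

Besides the shell and the picture viewer there is one more tool, called after ">>>" by a JSON object that holds its "api" and its "payload", one argument or row to a line. drive_tool: Moves the arm, as the interface text tells. Its arguments: {"type":"object","properties":{"commands":{"type":"array","items":{"type":"object","properties":{"hand":{"type":"number"},"translation":{"type":"array","items":{"type":"number"}},"angular":{"type":"array","items":{"type":"number"}}}}},"force":{"type":"number"}},"required":["commands"]}

```bash
mkdir -p pics
cat > h.py <<'E'
import numpy as np, cv2
from station import bot
def ray(cam,uv):
    m=bot.camera_model(cam); V=np.array(m["view"]); R=V[:3,:3]; c=-R.T@V[:3,3]
    d=R.T@np.array([(uv[0]-m["cx"])/m["fx"],-(uv[1]-m["cy"])/m["fy"],-1.0]); return c,d
def at_z(cam,uv,z):
    c,d=ray(cam,uv); return c+d*(z-c[2])/d[2]
def proj(cam,P):
    m=bot.camera_model(cam); V=np.array(m["view"]); P=np.atleast_2d(P)@V[:3,:3].T+V[:3,3]
    return np.c_[m["cx"]+m["fx"]*P[:,0]/-P[:,2], m["cy"]+m["fy"]*-P[:,1]/-P[:,2]]
def tri(uvs):  # {cam:uv}
    A=np.zeros((3,3));b=np.zeros(3)
    for c,uv in uvs.items():
        o,d=ray(c,uv); d=d/np.linalg.norm(d); M=np.eye(3)-np.outer(d,d); A+=M;b+=M@o
    return np.linalg.solve(A,b)
def save(cam,name):
    im=bot.read_camera(cam); cv2.imwrite(f"pics/{name}.png",im[:,:,::-1]); return im
E
python3 - <<'E'
from h import *
for c in("scene","top"):
    save(c,c+"0"); m=bot.camera_model(c); print(c,{k:(np.round(v,3).tolist() if k=="view" else v) for k,v in m.items()})
for n in ["grip_bar","thumb_pad","strike","back_rail","catch_nose","front_hole_left","toe_left","home","base_tray","med_tray","vial_large","vial_amber","vial_clear","vial_small","rear_edge","pen"]:
    uv={}
    for c in("scene","top"):
        r=bot.find_in(c,n)
        print(n,c,[(np.round(x["position"],1).tolist(),round(x["score"],2)) for x in r[:2]])
        if r: uv[c]=r[0]["position"]
    if len(uv)==2: print("   tri",np.round(tri(uv),4))
print(bot.get_obs())
E
```

```text
scene {'fx': 503.5879713698739, 'fy': 503.5879713698739, 'cx': 317.73193167478234, 'cy': 243.45416931936182, 'view': [[-0.84, -0.543, -0.0, 0.425], [0.416, -0.644, 0.642, -0.276], [-0.349, 0.539, 0.766, -0.948], [0.0, 0.0, 0.0, 1.0]]}
top {'fx': 464.9198148867029, 'fy': 464.9198148867029, 'cx': 314.08400044874116, 'cy': 242.60334307503518, 'view': [[-0.018, -1.0, -0.012, 0.018], [0.982, -0.02, 0.188, -0.525], [-0.189, -0.008, 0.982, -1.023], [0.0, 0.0, 0.0, 1.0]]}
grip_bar scene [([271.1, 303.2], 0.97), ([248.8, 199.3], 0.34)]
grip_bar top [([260.7, 245.3], 0.66)]
   tri [0.5286 0.1353 0.0304]
thumb_pad scene [([271.8, 300.7], 0.87)]
thumb_pad top [([265.3, 245.3], 0.82)]
   tri [0.5315 0.126  0.0246]
strike scene [([274.3, 300.6], 0.76), ([266.5, 335.1], 0.36)]
strike top [([263.2, 244.4], 0.92), ([301.0, 245.8], 0.29)]
   tri [0.5281 0.1282 0.0325]
back_rail scene [([360.3, 196.5], 0.66)]
back_rail top [([420.2, 239.4], 0.88)]
   tri [ 0.5351 -0.2425  0.0213]
catch_nose scene [([360.7, 194.8], 0.53), ([393.8, 198.6], 0.51)]
catch_nose top [([425.7, 270.6], 0.69)]
   tri [ 0.4874 -0
[... 1356 characters left out ...]
 array([-1.44310795,  0.47700883,  0.02237782,  1.5553994 , -0.01148702,
        1.10931655, -0.08308166]), 'joint_vel': array([-0.00036338, -0.00031765, -0.00093584,  0.00131252,  0.0003145 ,
       -0.00085071,  0.00019632]), 'joint_torque': array([-1.79247872e-04, -5.96316111e+01,  1.60635553e+00, -2.81538677e+01,
        1.24831047e-02,  1.66879970e-03,  4.01130580e-05]), 'eef_pos': array([0.15767331, 0.65633717, 0.24530181]), 'tool_rot': array([-5.98004405e-06,  1.17609993e-01,  9.93059862e-01, -1.66816815e-06]), 'contact_force': array([0.18840934, 0.06757913, 0.65617598]), 'torque': array([ 0.01662648, -0.0311794 , -0.00657306]), 'grasp_force': 0.0, 'gripper_width': 1.0044145053465958}
```

Run:
```python
import cv2
a=cv2.imread("pics/top0.png"); cv2.imwrite("pics/top0c.png",cv2.resize(a[150:342,180:500],(800,480),interpolation=cv2.INTER_CUBIC))
a=cv2.imread("pics/scene0.png"); cv2.imwrite("pics/scene0c.png",cv2.resize(a[120:400,170:490],None,fx=2.1,fy=2.1,interpolation=cv2.INTER_CUBIC))
```

```text
(no output)
```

View pics/top0c.png

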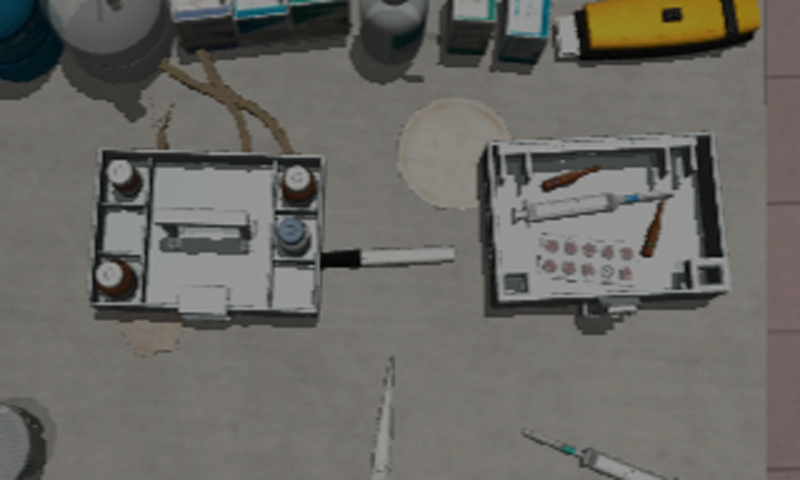

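View pics/scene0c.png

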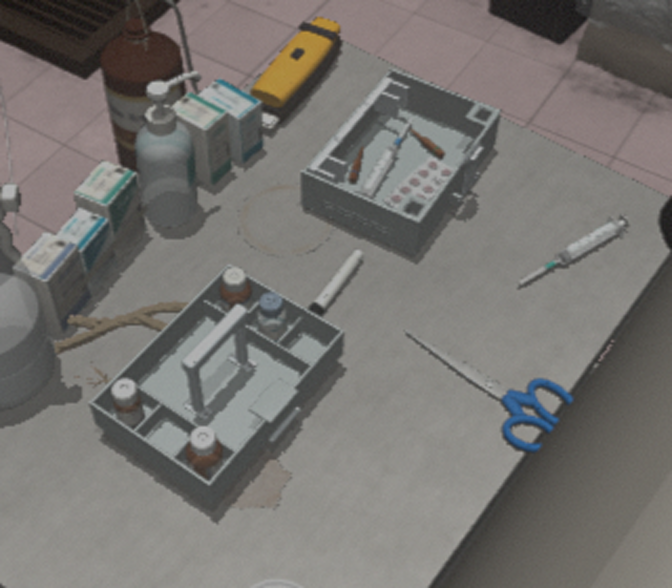

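```bash
cat > fit.py <<'E'
from h import *
from scipy.optimize import minimize
def box(x0,x1,y0,y1,z0,z1): return np.array([[x,y,z] for x in(x0,x1) for y in(y0,y1) for z in(z0,z1)])/1000.
MED=[box(-75,72,-105,105,18,58),box(-80,-54,-22,22,54,58),box(-7,7,-42,42,92,108),box(-82,-76,-23,23,21,27)]
BASE=[box(-75,75,-105,105,0,59),box(-92,-75,-17,17,70,85)]
def T(p,P): c,s=np.cos(p[2]),np.sin(p[2]); return np.c_[p[0]+c*P[:,0]-s*P[:,1],p[1]+s*P[:,0]+c*P[:,1],P[:,2]+(p[3] if len(p)>3 else 0)]
def sil(cam,p,parts,S=4):
    m=np.zeros((480*S,640*S),np.uint8)
    for b in parts: cv2.fillConvexPoly(m,cv2.convexHull(((proj(cam,T(p,b))+.5)*S).astype(np.int32)),1)
    return cv2.resize(m.astype(np.float32),(640,480),interpolation=cv2.INTER_AREA)
def fit(masks,parts,p0):
    f=lambda p: sum(1-np.minimum(sil(c,p,parts),m).sum()/np.maximum(sil(c,p,parts),m).sum() for c,m in masks.items())
    return minimize(f,p0,method="Nelder-Mead",options=dict(initial_simplex=np.array(p0)+np.array([[0,0,0],[.01,0,0],[0,.01,0],[0,0,.05]]),maxiter=120))
E
python3 - <<'E'
from fit import *
out={}
bot.read_camera("scene");bot.read_camera("top")
for n,parts,p0,rng in(("med_tray",MED,[.53,.128,0],(.5,.2)),("base_tray",BASE,[.54,-.245,0],(.5,.2))):
    ms={}
    for c in("scene","top"):
        e=proj(c,[[p0[0],p0[1],.03]])[0]
        for q in (n,"rear_edge" if n=="med_tray" else "home","thumb_pad" if n=="med_tray" else "back_rail"):
            r=[x for x in bot.outline_of(c,q) if np.linalg.norm(np.array(x["position"])-e)<20]
            if r: ms[c]=r[0]["pixels"].astype(np.float32); break
        np.save(f"pics/{n}_{c}.npy",ms[c])
    r=fit(ms,parts,p0); print(n,r.x,r.fun)
    for c in ms:
        print(c,fit({c:ms[c]},parts,p0).x)
    out[n]=r.x
for c in("top","scene"):
    a=cv2.imread(f"pics/{c}0.png"); S=4; a=cv2.resize(a,None,fx=S,fy=S,interpolation=cv2.INTER_CUBIC)
    for n,parts in(("med_tray",MED),("base_tray",BASE)):
        for b in parts:
            P=((proj(c,T(out[n],b))+.5)*S).astype(int)
            for i in range(8):
                for k in(1,2,4):
                    if not i&k: cv2.line(a,tuple(map(int,P[i])),tuple(map(int,P[i|k])),(0,0,255) ,1)
    cv2.imwrite(f"pics/ov_{c}.png",a)
a=cv2.imread("pics/ov_top.png"); u=a[190*S:282*S,210*S:315*S]; v=a[190*S:282*S,368*S:478*S]
b=cv2.imread("pics/ov_scene.png")
cv2.imwrite("pics/ovc.png",np.vstack([cv2.resize(np.hstack([u,v]),(796,340)),]))
E
```

```text
med_tray [ 0.53101039  0.1270426  -0.05612776] 0.3119354844093323
scene [ 0.53070076  0.1284129  -0.05003149]
top [ 0.53123234  0.12582443 -0.05712919]
base_tray [ 0.53467449 -0.24175117  0.02308833] 0.05890774726867676
scene [ 0.53429383 -0.24084288  0.02494272]
top [ 0.53406536 -0.24140419  0.02610322]
```

View pics/ovc.png

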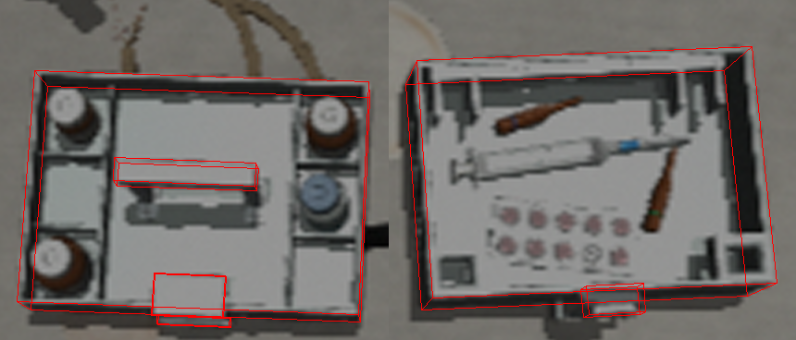

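```bash
cat > plan.py <<'E'
from h import *
from scipy.spatial.transform import Rotation as Ro
import json
B=np.array([.5345,-.2415,.0245]); M=np.array([.531,.127,-.056])
TZ=95.
R0=lambda yaw: Ro.from_matrix(np.array([[0,1,0],[1,0,0],[0,0,-1.]])) if yaw is None else Ro.from_euler("z",yaw)*Ro.from_matrix(np.array([[0,1,0],[1,0,0],[0,0,-1.]]))
# tool: y along tray x, x along tray y, z down
def cmd(): 
    d=json.load(open("cmd.json")); return np.array(d["p"]),Ro.from_quat(d["q"])
def setcmd(p,R): json.dump(dict(p=list(map(float,p)),q=R.as_quat().tolist()),open("cmd.json","w"))
def applied(tr,an):
    p,R=cmd(); setcmd(p+np.array(tr)/1000,Ro.from_rotvec(an)*R)
def tcp_for(frame,x,y,z,tilt,off=0.):
    """TCP pose so the tray origin is at x,y,z mm in frame (px,py,yaw) with back tilted down by tilt; off = tray-frame y of grip"""
    Rt=Ro.from_euler("z",frame[2])*Ro.from_euler("y",tilt)
    o=np.array([frame[0],frame[1],0])+Ro.from_euler("z",frame[2]).apply(np.array([x,y,z])/1000)
    return o+Rt.apply(np.array([0,off,TZ])/1000), Rt*R0(None)
def delta(p,R):
    c,Rc=cmd(); return np.round((p-c)*1000,1),np.round((R*Rc.inv()).as_rotvec(),4)
def edge(frame,ex,ez,y,tilt,off=0.):
    """rear edge (72,0,18) at ex,ez of frame"""
    c,s=np.cos(tilt),np.sin(tilt)
    return tcp_for(frame,ex-(c*72+s*18),y,ez-(-s*72+c*18),tilt,off)
E
python3 - <<'E'
from plan import *
o=bot.get_obs(); q=o["tool_rot"]; setcmd(o["eef_pos"],Ro.from_quat([q[1],q[2],q[3],q[0]]))
for h in (100,0):
    print(delta(*tcp_for(M,0,0,h,0)))
from fit import T,box
a=cv2.imread("pics/top0.png"); S=12; x0,y0,w,h=380,196,92,30
z=cv2.resize(a[y0:y0+h,x0:x0+w],(800,int(h*800/w)),interpolation=cv2.INTER_NEAREST); f=800/w
z2=z.copy()
for s in(-1,1):
    for dy in(-9.7,9.7):
        L=np.array([[38,s*76+dy,59.5],[61.5,s*76+dy,59.5]])/1000
        P=(proj("top",T(B,L))-[x0,y0]+.5)*f
        cv2.line(z2,tuple(map(int,P[0])),tuple(map(int,P[1])),(0,0,255),1)
L=np.array([[61.5,-90,59.5],[61.5,90,59.5],[71,90,59.5],[71,-90,59.5]])/1000
P=((proj("top",T(B,L))-[x0,y0]+.5)*f).astype(np.int32); cv2.polylines(z2,[P],True,(0,255,0),1)
cv2.imwrite("pics/rail.png",np.clip(np.vstack([z,z2]).astype(float)*1.5,0,255))
E
```

```text
(array([ 373.3, -529.3,  -50.3]), array([-0.   , -0.   , -1.391]))
(array([ 373.3, -529.3, -150.3]), array([-0.   , -0.   , -1.391]))[ WARN:0@0.997] global loadsave.cpp:1063 imwrite_ Unsupported depth image for selected encoder is fallbacked to CV_8U.
```

View pics/rail.png

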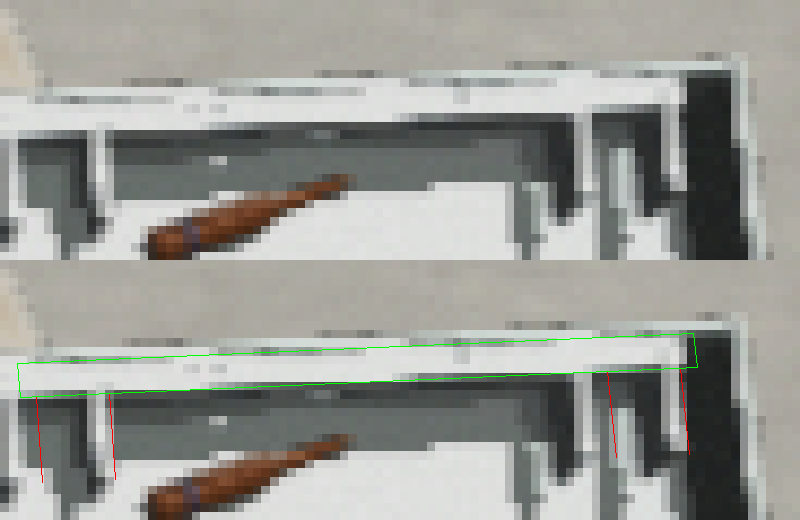

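>>> {"api": "drive_tool", "payload": {
  "commands": [
    {"hand":1,"translation":[31,-44,0],"angular":[0,0,-0.116]},
    {"hand":1,"translation":[62,-88,0],"angular":[0,0,-0.232]},
    {"hand":1,"translation":[93,-132,0],"angular":[0,0,-0.348]},
    {"hand":1,"translation":[124,-176,0],"angular":[0,0,-0.464]},
    {"hand":1,"translation":[156,-221,0],"angular":[0,0,-0.58]},
    {"hand":1,"translation":[187,-265,-5],"angular":[0,0,-0.696]},
    {"hand":1,"translation":[218,-309,-10],"angular":[0,0,-0.811]},
    {"hand":1,"translation":[249,-353,-20],"angular":[0,0,-0.927]},
    {"hand":1,"translation":[280,-397,-30],"angular":[0,0,-1.043]},
    {"hand":1,"translation":[311,-441,-40],"angular":[0,0,-1.159]},
    {"hand":1,"translation":[342,-485,-50],"angular":[0,0,-1.275]},
    {"hand":1,"translation":[373.3,-529.3,-50.3],"angular":[0,0,-1.391]}
  ]
}}

```text
t: 3.5
eef_pos: [0.5314, 0.1257, 0.1945]
tool_rot: [-0.0, 0.728, 0.686, -0.0]
contact_force: [-0.0, 0.3, 0.2]
gripper_width: 1.003
grasp_force: 0.0
```

>>> {"api": "drive_tool", "payload": {
  "commands": [
    {"hand":1,"translation":[0,0,-30],"angular":[0,0,0]},
    {"hand":1,"translation":[0,0,-60],"angular":[0,0,0]},
    {"hand":1,"translation":[0,0,-85],"angular":[0,0,0]},
    {"hand":1,"translation":[0,0,-100],"angular":[0,0,0]},
    {"hand":1,"translation":[0,0,-100],"angular":[0,0,0]},
    {"hand":0.5,"translation":[0,0,-100],"angular":[0,0,0]},
    {"hand":0.2,"translation":[0,0,-100],"angular":[0,0,0]},
    {"hand":0,"translation":[0,0,-100],"angular":[0,0,0]},
    {"hand":0,"translation":[0,0,-100],"angular":[0,0,0]},
    {"hand":0,"translation":[0,0,-100],"angular":[0,0,0]},
    {"hand":0,"translation":[0,0,-100],"angular":[0,0,0]},
    {"hand":0,"translation":[0,0,-100],"angular":[0,0,0]}
  ],
  "force": 90
}}

```text
t: 5.0
eef_pos: [0.5298, 0.1273, 0.0951]
tool_rot: [-0.001, 0.727, 0.687, -0.001]
contact_force: [-4.9, 0.1, 6.4]
gripper_width: 0.145
grasp_force: 88.2
```

>>> {"api": "drive_tool", "payload": {
  "commands": [
    {"hand":0,"translation":[0,0,4],"angular":[0,0,0]},
    {"hand":0,"translation":[0,0,12],"angular":[0,0,0]},
    {"hand":0,"translation":[0,0,28],"angular":[0,0,0]},
    {"hand":0,"translation":[0,0,48],"angular":[0,0,0]},
    {"hand":0,"translation":[0,0,68],"angular":[0,0,0]},
    {"hand":0,"translation":[0,0,88],"angular":[0,0,0]},
    {"hand":0,"translation":[0,0,102],"angular":[0,0,0]},
    {"hand":0,"translation":[0,0,110],"angular":[0,0,0]},
    {"hand":0,"translation":[0,0,110],"angular":[0,0,0]},
    {"hand":0,"translation":[0,0,110],"angular":[0,0,0]}
  ]
}}

```text
t: 6.25
eef_pos: [0.5304, 0.1269, 0.2043]
tool_rot: [-0.0, 0.727, 0.687, -0.001]
contact_force: [-0.4, 0.5, -7.6]
gripper_width: 0.147
grasp_force: 88.1
```

Run:
```python
from plan import *
applied([373.3,-529.3,-50.3],[0,0,-1.391]); applied([0,0,-100],[0,0,0]); applied([0,0,110],[0,0,0])
o=bot.get_obs(); print(o["t"],o["eef_pos"],o["contact_force"],o["torque"],cmd()[0])
ms={}
from fit import fit,MED,T,box
bot.read_camera("scene");bot.read_camera("top")
p0=[o["eef_pos"][0],o["eef_pos"][1],-.056]
for c in("scene","top"):
    e=proj(c,[[p0[0],p0[1],o["eef_pos"][2]-.055]])[0]
    for q in("med_tray","grip_bar","rear_edge"):
        r=[x for x in bot.outline_of(c,q) if np.linalg.norm(np.array(x["position"])-e)<35]
        if r: print(c,q,r[0]["score"],r[0]["position"],e,r[0]["pixels"].sum()); ms[c]=r[0]["pixels"].astype(np.uint8); np.save(f"pics/held_{c}.npy",ms[c]); break
```

```text
6.25 [0.53043765 0.12694323 0.2043324 ] [-0.36893164  0.47787432 -7.61920479] [ 0.01023055 -0.01021929  0.0173473 ] [0.53099192 0.12702716 0.20498422]
scene med_tray 0.69 [269.7, 272.0] [270.43839396 265.41532637] 6495
top med_tray 0.9 [280.2, 238.4] [256.88271388 232.32129306] 3154
```

Run:
```python
from plan import *
for a in((61.5,100,4.6,.18),(61.5,85,4.6,.18),(61.5,65,4.6,.18)):
    print(a,*delta(*edge(B,*a)))
```

```text
(61.5, 100, 4.6, 0.18) [   7.8 -363.8  -16.3] [0.0028 0.18   0.0803]
(61.5, 85, 4.6, 0.18) [   7.8 -363.8  -31.3] [0.0028 0.18   0.0803]
(61.5, 65, 4.6, 0.18) [   7.8 -363.8  -51.3] [0.0028 0.18   0.0803]
```

>>> {"api": "drive_tool", "payload": {
  "commands": [
    {"hand":0,"translation":[0,-12,0],"angular":[0,0,0.003]},
    {"hand":0,"translation":[1,-40,0],"angular":[0,0,0.009]},
    {"hand":0,"translation":[2,-80,0],"angular":[0,0.02,0.018]},
    {"hand":0,"translation":[3,-125,0],"angular":[0.001,0.04,0.028]},
    {"hand":0,"translation":[4,-170,0],"angular":[0.001,0.06,0.038]},
    {"hand":0,"translation":[5,-215,0],"angular":[0.001,0.08,0.048]},
    {"hand":0,"translation":[6,-260,-3],"angular":[0.002,0.1,0.058]},
    {"hand":0,"translation":[7,-300,-6],"angular":[0.002,0.12,0.067]},
    {"hand":0,"translation":[7.8,-335,-10],"angular":[0.002,0.14,0.074]},
    {"hand":0,"translation":[7.8,-355,-13],"angular":[0.003,0.16,0.08]},
    {"hand":0,"translation":[7.8,-363.8,-16.3],"angular":[0.0028,0.18,0.0803]},
    {"hand":0,"translation":[7.8,-363.8,-16.3],"angular":[0.0028,0.18,0.0803]}
  ]
}}

```text
t: 7.95
eef_pos: [0.5391, -0.236, 0.1881]
tool_rot: [-0.063, 0.695, 0.713, -0.064]
contact_force: [-0.1, -0.2, -7.7]
gripper_width: 0.143
grasp_force: 88.2
```

Run:
```python
from plan import *
applied([7.8,-363.8,-16.3],[.0028,.18,.0803])
a=save("scene","sc1"); b=save("top","tp1")
o=bot.get_obs(); print(o["t"],o["eef_pos"],cmd()[0],o["contact_force"],o["torque"])
cv2.imwrite("pics/v1.png",np.vstack([cv2.resize(b[170:300,340:500],(560,455)),])[:,:,::-1])
cv2.imwrite("pics/v2.png",cv2.resize(a[90:260,300:460],None,fx=3.5,fy=3.5)[:,:,::-1])
```

```text
8.05 [ 0.53923431 -0.23502985  0.18843035] [ 0.53879192 -0.23677284  0.18868422] [ 0.23280758  0.45904234 -7.77145938] [ 0.06920928 -0.55055512 -0.04074579]
```

View pics/v2.png

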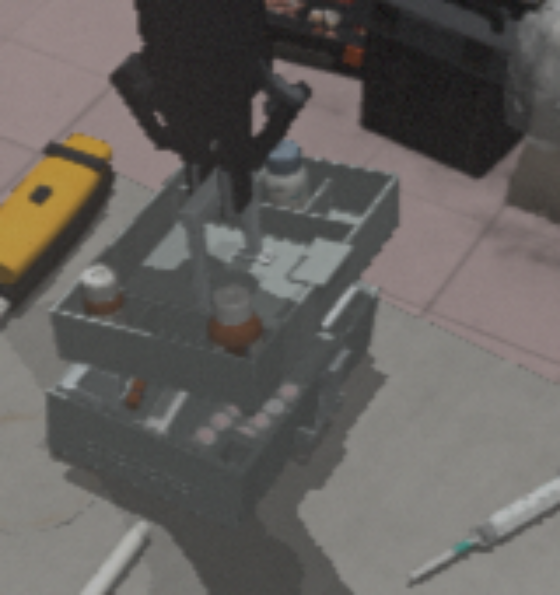

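>>> {"api": "drive_tool", "payload": {
  "commands": [
    {"hand":0,"translation":[0,0,-6],"angular":[0,0,0]},
    {"hand":0,"translation":[0,0,-13],"angular":[0,0,0]},
    {"hand":0,"translation":[0,0,-18],"angular":[0,0,0]},
    {"hand":0,"translation":[0,0,-21],"angular":[0,0,0]},
    {"hand":0,"translation":[0,0,-23],"angular":[0,0,0]},
    {"hand":0,"translation":[0,0,-24.5],"angular":[0,0,0]},
    {"hand":0,"translation":[0,0,-26],"angular":[0,0,0]},
    {"hand":0,"translation":[0,0,-26.5],"angular":[0,0,0]},
    {"hand":0,"translation":[0,0,-26.5],"angular":[0,0,0]},
    {"hand":0,"translation":[0,0,-26.5],"angular":[0,0,0]}
  ]
}}

```text
t: 9.3
eef_pos: [0.5388, -0.2368, 0.1623]
tool_rot: [-0.063, 0.696, 0.713, -0.064]
contact_force: [-0.5, -0.5, -8.1]
gripper_width: 0.151
grasp_force: 88.3
```

>>> {"api": "drive_tool", "payload": {
  "commands": [
    {"hand":0,"translation":[0,0,-1],"angular":[0,0,0]},
    {"hand":0,"translation":[0,0,-2],"angular":[0,0,0]},
    {"hand":0,"translation":[0,0,-3],"angular":[0,0,0]},
    {"hand":0,"translation":[0,0,-3],"angular":[0,0,0]},
    {"hand":0,"translation":[0,0,-3],"angular":[0,0,0]}
  ]
}}

```text
t: 9.93
eef_pos: [0.5388, -0.2368, 0.1592]
tool_rot: [-0.063, 0.696, 0.713, -0.064]
contact_force: [0.3, -0.4, -8.9]
gripper_width: 0.146
grasp_force: 88.3
```

>>> {"api": "drive_tool", "payload": {
  "commands": [
    {"hand":0,"translation":[0,0,-1.5],"angular":[0,0,0]},
    {"hand":0,"translation":[0,0,-3],"angular":[0,0,0]},
    {"hand":0,"translation":[0,0,-4.5],"angular":[0,0,0]},
    {"hand":0,"translation":[0,0,-4.5],"angular":[0,0,0]},
    {"hand":0,"translation":[0,0,-4.5],"angular":[0,0,0]}
  ]
}}

```text
t: 10.55
eef_pos: [0.5388, -0.2368, 0.1547]
tool_rot: [-0.063, 0.696, 0.713, -0.064]
contact_force: [-0.2, 0.1, -7.6]
gripper_width: 0.147
grasp_force: 88.3
```

>>> {"api": "drive_tool", "payload": {
  "commands": [
    {"hand":0,"translation":[0,0,-1.5],"angular":[0,0,0]},
    {"hand":0,"translation":[0,0,-3],"angular":[0,0,0]},
    {"hand":0,"translation":[0,0,-4],"angular":[0,0,0]},
    {"hand":0,"translation":[0,0,-5],"angular":[0,0,0]},
    {"hand":0,"translation":[0,0,-5],"angular":[0,0,0]},
    {"hand":0,"translation":[0,0,-5],"angular":[0,0,0]}
  ]
}}

```text
t: 11.3
eef_pos: [0.5388, -0.2368, 0.1497]
tool_rot: [-0.063, 0.696, 0.713, -0.064]
contact_force: [-0.4, -0.4, -7.6]
gripper_width: 0.151
grasp_force: 88.3
```

>>> {"api": "drive_tool", "payload": {
  "commands": [
    {"hand":0,"translation":[0,0,-0.7],"angular":[0,0,0]},
    {"hand":0,"translation":[0,0,-1.5],"angular":[0,0,0]},
    {"hand":0,"translation":[0,0,-1.5],"angular":[0,0,0]},
    {"hand":0,"translation":[0,0,-1.5],"angular":[0,0,0]}
  ]
}}

```text
t: 11.8
eef_pos: [0.5388, -0.2369, 0.1484]
tool_rot: [-0.063, 0.696, 0.713, -0.064]
contact_force: [-0.4, 0.6, -5.8]
gripper_width: 0.146
grasp_force: 88.5
```

>>> {"api": "drive_tool", "payload": {
  "commands": [
    {"hand":0,"translation":[0,0,1.5],"angular":[0,0,0]},
    {"hand":0,"translation":[0,0,1.7],"angular":[0,0,0]},
    {"hand":0,"translation":[1.5,0,1.7],"angular":[0,0,0]},
    {"hand":0,"translation":[3,0.1,1.7],"angular":[0,0,0]},
    {"hand":0,"translation":[4.5,0.1,1.7],"angular":[0,0,0]},
    {"hand":0,"translation":[6,0.2,1.7],"angular":[0,0,0]},
    {"hand":0,"translation":[7,0.2,1.7],"angular":[0,0,0]},
    {"hand":0,"translation":[8,0.2,1.7],"angular":[0,0,0]},
    {"hand":0,"translation":[8,0.2,1.7],"angular":[0,0,0]},
    {"hand":0,"translation":[8,0.2,1.7],"angular":[0,0,0]}
  ]
}}

```text
t: 13.05
eef_pos: [0.5467, -0.2365, 0.1499]
tool_rot: [-0.063, 0.696, 0.713, -0.064]
contact_force: [0.4, -0.3, -7.4]
gripper_width: 0.147
grasp_force: 88.3
```

>>> {"api": "drive_tool", "payload": {
  "commands": [
    {"hand":0,"translation":[1,0,0],"angular":[0,0,0]},
    {"hand":0,"translation":[2,0,0],"angular":[0,0,0]},
    {"hand":0,"translation":[3,0.1,0],"angular":[0,0,0]},
    {"hand":0,"translation":[4,0.1,0],"angular":[0,0,0]},
    {"hand":0,"translation":[4,0.1,0],"angular":[0,0,0]},
    {"hand":0,"translation":[4,0.1,0],"angular":[0,0,0]}
  ]
}}

```text
t: 13.8
eef_pos: [0.5508, -0.2365, 0.1499]
tool_rot: [-0.063, 0.696, 0.713, -0.064]
contact_force: [0.6, -0.3, -8.0]
gripper_width: 0.145
grasp_force: 88.3
```

>>> {"api": "drive_tool", "payload": {
  "commands": [
    {"hand":0,"translation":[1,0,0],"angular":[0,0,0]},
    {"hand":0,"translation":[2,0,0],"angular":[0,0,0]},
    {"hand":0,"translation":[3,0.1,0],"angular":[0,0,0]},
    {"hand":0,"translation":[3,0.1,0],"angular":[0,0,0]},
    {"hand":0,"translation":[3,0.1,0],"angular":[0,0,0]}
  ]
}}

```text
t: 14.42
eef_pos: [0.5522, -0.2366, 0.1501]
tool_rot: [-0.064, 0.696, 0.713, -0.065]
contact_force: [-5.9, 0.6, -1.2]
gripper_width: 0.146
grasp_force: 88.9
```

>>> {"api": "drive_tool", "payload": {
  "commands": [
    {"hand":0,"translation":[-1.2,0,0],"angular":[0,0,0]},
    {"hand":0,"translation":[-1.2,-0.8,0],"angular":[0,0,0]},
    {"hand":0,"translation":[-1.2,-1.6,0],"angular":[0,0,0]},
    {"hand":0,"translation":[-1.2,-2.4,0],"angular":[0,0,0]},
    {"hand":0,"translation":[-1.2,-3.2,0],"angular":[0,0,0]},
    {"hand":0,"translation":[-1.1,-4,0],"angular":[0,0,0]},
    {"hand":0,"translation":[-1.1,-4.6,0],"angular":[0,0,0]},
    {"hand":0,"translation":[-1.1,-4.6,0],"angular":[0,0,0]},
    {"hand":0,"translation":[-1.1,-4.6,0],"angular":[0,0,0]}
  ]
}}

```text
t: 15.55
eef_pos: [0.552, -0.2406, 0.1498]
tool_rot: [-0.064, 0.696, 0.713, -0.065]
contact_force: [-5.5, 1.4, -4.2]
gripper_width: 0.146
grasp_force: 88.7
```

Run:
```python
from plan import *
from fit import box,MED,BASE
for t in([0,0,-26.5],[0,0,-3],[0,0,-4.5],[0,0,-5],[0,0,-1.5],[8,.2,1.7],[4,.1,0],[3,.1,0],[-1.1,-4.6,0]): applied(t,[0,0,0])
a=save("scene","sc2"); b=save("top","tp2")
o=bot.get_obs(); p,R=cmd(); print(o["t"],o["eef_pos"],p,o["contact_force"],o["torque"])
q=o["tool_rot"]; Rt=Ro.from_quat([q[1],q[2],q[3],q[0]])*R0(None).inv(); org=o["eef_pos"]-Rt.apply([0,0,.095])
Bz=Ro.from_euler("z",B[2]); print("origin in base mm",Bz.inv().apply(org-[B[0],B[1],0])*1000,(Bz.inv()*Rt).as_rotvec())
ims=[]
S=5
for c,im,(x0,x1,y0,y1) in(("top",b,(365,485,190,285)),("scene",a,(305,425,110,250))):
    im=cv2.resize(im[y0:y1,x0:x1,::-1],None,fx=S,fy=S,interpolation=cv2.INTER_CUBIC)
    for parts,f,col in((MED,lambda P:Rt.apply(P)+org,(0,0,255)),(BASE,lambda P:Bz.apply(P)+[B[0],B[1],0],(0,255,0))):
        for bx in parts:
            P=((proj(c,f(bx))-[x0,y0]+.5)*S).astype(int)
            for i in range(8):
                for k in(1,2,4):
                    if not i&k: cv2.line(im,tuple(map(int,P[i])),tuple(map(int,P[i|k])),col,1)
    ims.append(im)
h=600; ims=[cv2.resize(i,(400,int(i.shape[0]*400/i.shape[1]))) for i in ims]
H=max(i.shape[0] for i in ims); cv2.imwrite("pics/v3.png",np.hstack([cv2.copyMakeBorder(i,0,H-i.shape[0],0,0,cv2.BORDER_CONSTANT) for i in ims]))
```

```text
15.65 [ 0.55198177 -0.24059139  0.14977662] [ 0.55269192 -0.24097284  0.14988422] [-5.06620958  1.65785979 -3.06640191] [0.34573707 0.94895743 0.02300949]
origin in base mm [ 0.33214407  0.57553459 56.34055934] [ 1.00519700e-03  1.81699699e-01 -5.69679169e-05]
```

View pics/v3.png

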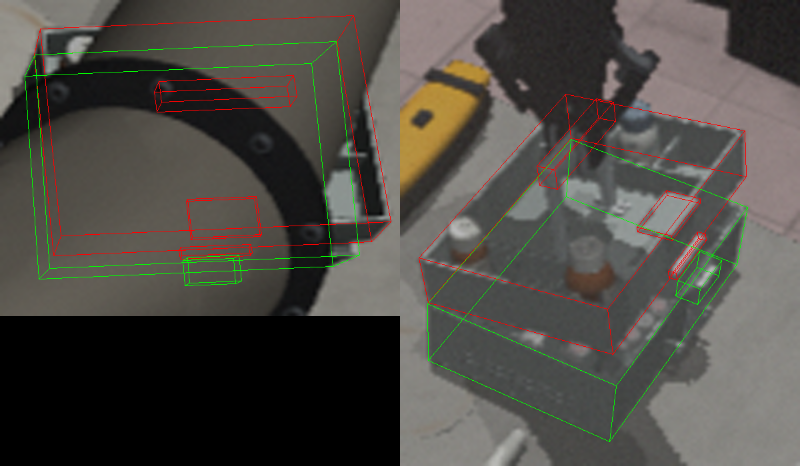

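Run:
```python
from plan import *
print(cmd()[0])
for a in((73.4,61,.2,.18),(73.4,61,.2,.16),(73.4,61,.2,.14),(73.4,60.8,.2,.12),(73.4,60.8,.2,.10),(73.4,60.8,.2,.085),(73.4,60.6,.2,.075),(73.4,60.6,.2,.065),(73.4,60.6,.2,.06)):
    print(a,*map(list,delta(*edge(B,*a))))
```

```text
[ 0.55269192 -0.24097284  0.14988422]
(73.4, 61, 0.2, 0.18) [np.float64(-1.9), np.float64(0.1), np.float64(-0.2)] [np.float64(0.0), np.float64(0.0), np.float64(-0.0)]
(73.4, 61, 0.2, 0.16) [np.float64(-3.6), np.float64(0.0), np.float64(-1.4)] [np.float64(0.0005), np.float64(-0.02), np.float64(-0.0)]
(73.4, 61, 0.2, 0.14) [np.float64(-5.4), np.float64(-0.0), np.float64(-2.6)] [np.float64(0.001), np.float64(-0.04), np.float64(-0.0)]
(73.4, 60.8, 0.2, 0.12) [np.float64(-7.1), np.float64(-0.1), np.float64(-4.0)] [np.float64(0.0015), np.float64(-0.06), np.float64(-0.0)]
(73.4, 60.8, 0.2, 0.1) [np.float64(-8.8), np.float64(-0.1), np.float64(-5.3)] [np.float64(0.002), np.float64(-0.08), np.float64(-0.0)]
(73.4, 60.8, 0.2, 0.085) [np.float64(-10.0), np.float64(-0.1), np.float64(-6.2)] [np.float64(0.0024), np.float64(-0.095), np.float64(-0.0)]
(73.4, 60.6, 0.2, 0.075) [np.float64(-10.8), np.float64(-0.1), np.float64(-7.1)] [np.float64(0.0026), np.float64(-0.105), np.float64(-0.0)]
(73.4, 60.6, 0.2, 0.065) [np.float64(-11.6), np.float64(-0.2), np.float64(-7.8)] [np.float64(0.0028), np.float64(-0.115), np.float64(-0.0)]
(73.4, 60.6, 0.2, 0.06) [np.float64(-12.1), np.float64(-0.2), np.float64(-8.1)] [np.float64(0.003), np.float64(-0.12), np.float64(-0.0)]
```

>>> {"api": "drive_tool", "payload": {
  "commands": [
    {"hand":0,"translation":[-1.9,0,-0.2],"angular":[0,0,0]},
    {"hand":0,"translation":[-2.8,0,-0.8],"angular":[0,-0.01,0]},
    {"hand":0,"translation":[-3.6,0,-1.4],"angular":[0.0005,-0.02,0]},
    {"hand":0,"translation":[-4.5,0,-2],"angular":[0.001,-0.03,0]},
    {"hand":0,"translation":[-5.4,0,-2.6],"angular":[0.001,-0.04,0]},
    {"hand":0,"translation":[-6.2,0,-3.2],"angular":[0.001,-0.05,0]},
    {"hand":0,"translation":[-7.1,-0.1,-4],"angular":[0.0015,-0.06,0]},
    {"hand":0,"translation":[-8.8,-0.1,-5.3],"angular":[0.002,-0.08,0]},
    {"hand":0,"translation":[-8.8,-0.1,-5.3],"angular":[0.002,-0.08,0]},
    {"hand":0,"translation":[-8.8,-0.1,-5.3],"angular":[0.002,-0.08,0]}
  ]
}}

```text
t: 16.9
eef_pos: [0.5439, -0.2412, 0.1447]
tool_rot: [-0.035, 0.698, 0.715, -0.036]
contact_force: [-0.6, -2.1, -6.8]
gripper_width: 0.145
grasp_force: 88.3
```

```bash
cat > st.py <<'E'
from plan import *
def st():
    o=bot.get_obs(); p,R=cmd(); q=o["tool_rot"]; Rt=Ro.from_quat([q[1],q[2],q[3],q[0]])*R0(None).inv(); org=o["eef_pos"]-Rt.apply([0,0,.095])
    Bz=Ro.from_euler("z",B[2]); f=lambda v:np.round(Bz.inv().apply(np.array(org+Rt.apply(np.array(v)/1000))-[B[0],B[1],0])*1000,1)
    print("t",o["t"],"err mm",np.round((o["eef_pos"]-p)*1e3,2),"F",np.round(o["contact_force"],1),"M",np.round(o["torque"],2),"org",f([0,0,0]),"edge",f([72,0,18]),"toe",f([69,0,4]),"strike",f([-79,0,24]),"rv",np.round((Bz.inv()*Rt).as_rotvec(),4))
E
python3 - <<'E'
from st import *
applied([-8.8,-.1,-5.3],[.002,-.08,0]); st()
E
```

```text
t 16.9 err mm [ 0.06 -0.15  0.11] F [-0.6 -2.1 -6.8] M [-0.1  -0.05  0.05] org [-0.   0.  50.2] edge [73.4  0.  60.9] toe [69.   0.  47.3] strike [-76.2   0.   81.9] rv [-0.0003  0.0998  0.    ]
```

>>> {"api": "drive_tool", "payload": {
  "commands": [
    {"hand":0,"translation":[-0.8,0,-0.5],"angular":[0.0003,-0.01,0]},
    {"hand":0,"translation":[-1.2,0,-0.9],"angular":[0.0004,-0.015,0]},
    {"hand":0,"translation":[-1.6,0,-1.3],"angular":[0.0005,-0.02,0]},
    {"hand":0,"translation":[-2,0,-1.8],"angular":[0.0006,-0.025,0]},
    {"hand":0,"translation":[-2.4,0,-2.2],"angular":[0.0007,-0.03,0]},
    {"hand":0,"translation":[-2.4,0,-2.2],"angular":[0.0007,-0.03,0]},
    {"hand":0,"translation":[-2.4,0,-2.2],"angular":[0.0007,-0.03,0]}
  ]
}}

```text
t: 17.77
eef_pos: [0.5414, -0.241, 0.1424]
tool_rot: [-0.025, 0.698, 0.715, -0.025]
contact_force: [-1.0, 0.1, -6.7]
gripper_width: 0.147
grasp_force: 88.4
```

Run:
```python
from st import *
applied([-2.4,0,-2.2],[.0007,-.03,0]); st()
```

```text
t 17.775 err mm [-0.07  0.1  -0.03] F [-1.   0.1 -6.7] M [-0.03  0.11  0.01] org [ 0.3  0.4 47.6] edge [73.4  0.4 60.5] toe [69.4  0.4 46.7] strike [-76.8   0.4  77.1] rv [0.0001 0.0702 0.0001]
```

>>> {"api": "drive_tool", "payload": {
  "commands": [
    {"hand":0,"translation":[-0.4,-0.1,-0.5],"angular":[0.0001,-0.005,0]},
    {"hand":0,"translation":[-0.6,-0.2,-0.7],"angular":[0.0002,-0.0075,0]},
    {"hand":0,"translation":[-0.8,-0.2,-0.9],"angular":[0.0002,-0.01,0]},
    {"hand":0,"translation":[-0.8,-0.2,-0.9],"angular":[0.0002,-0.01,0]},
    {"hand":0,"translation":[-0.8,-0.2,-0.9],"angular":[0.0002,-0.01,0]}
  ]
}}

```text
t: 18.4
eef_pos: [0.541, -0.2411, 0.1418]
tool_rot: [-0.021, 0.698, 0.715, -0.021]
contact_force: [-1.7, 2.2, -1.4]
gripper_width: 0.144
grasp_force: 89.1
```

Run:
```python
from st import *
applied([-.8,-.2,-.9],[.0002,-.01,0]); st()
```

```text
t 18.4 err mm [0.26 0.19 0.3 ] F [-1.7  2.2 -1.4] M [0.32 0.38 0.02] org [ 0.8  0.3 47. ] edge [73.8  0.3 60.6] toe [69.9  0.3 46.8] strike [-76.6   0.3  75.6] rv [0.0002 0.0594 0.0002]
```

>>> {"api": "drive_tool", "payload": {
  "commands": [
    {"hand":0,"translation":[0.2,0,-0.3],"angular":[0,0.004,0]},
    {"hand":0,"translation":[0.2,0,-0.4],"angular":[0,0.004,0]},
    {"hand":0,"translation":[0.2,0,-0.4],"angular":[0,0.004,0]},
    {"hand":0,"translation":[0.2,0,-0.4],"angular":[0,0.004,0]}
  ]
}}

```text
t: 18.9
eef_pos: [0.541, -0.2411, 0.1416]
tool_rot: [-0.022, 0.698, 0.715, -0.023]
contact_force: [-3.8, 3.4, 4.5]
gripper_width: 0.149
grasp_force: 90.0
```

Run:
```python
from st import *
applied([.2,0,-.4],[0,.004,0]); st()
```

```text
t 18.9 err mm [0.11 0.18 0.56] F [-3.8  3.4  4.5] M [0.7  0.81 0.08] org [ 0.5  0.3 46.8] edge [73.5  0.3 60.2] toe [69.6  0.3 46.4] strike [-76.8   0.3  75.8] rv [0.0005 0.0637 0.0001]
```

>>> {"api": "drive_tool", "payload": {
  "commands": [
    {"hand":0,"translation":[-0.2,0.2,0.4],"angular":[0,0,0]},
    {"hand":0,"translation":[-0.2,0.2,0.4],"angular":[0,0,0]},
    {"hand":0.3,"translation":[-0.2,0.2,0.4],"angular":[0,0,0]},
    {"hand":0.6,"translation":[-0.2,0.2,0.4],"angular":[0,0,0]},
    {"hand":0.8,"translation":[-0.2,0.2,0.4],"angular":[0,0,0]},
    {"hand":0.8,"translation":[-0.2,0.2,0.4],"angular":[0,0,0]},
    {"hand":0.8,"translation":[-0.2,0.2,10],"angular":[0,0,0]},
    {"hand":0.8,"translation":[0,0,35],"angular":[0,0,0]},
    {"hand":0.8,"translation":[0,0,70],"angular":[0,-0.03,0]},
    {"hand":0.4,"translation":[-30,0,75],"angular":[0,-0.064,0]},
    {"hand":0,"translation":[-70,-2,75],"angular":[0,-0.064,0]},
    {"hand":0,"translation":[-70,-2,75],"angular":[0,-0.064,0]}
  ]
}}

```text
t: 20.4
eef_pos: [0.468, -0.2441, 0.2169]
tool_rot: [0.0, 0.7, 0.715, -0.0]
contact_force: [0.3, 0.3, -0.3]
gripper_width: 0.164
grasp_force: 0.0
```

Run:
```python
from st import *
from fit import MED,BASE
applied([-70,-2,75],[0,-.064,0])
o=bot.get_obs(); print(o["t"],o["eef_pos"],cmd()[0],o["contact_force"],o["gripper_width"])
Bz=Ro.from_euler("z",B[2])
tip=Bz.inv().apply(cmd()[0]-[B[0],B[1],0])*1000; print("tcp in base",tip)
for n,z in(("tilted",0.063),("home",0)):
    p=np.array([0.5,0.3,46.8 if z else 42])+Ro.from_euler("y",z).apply([-66,0,58]); print(n,p)
    for tz in (30,16,14):
        w=Bz.apply((p+[0,0,tz])/1000)+[B[0],B[1],0]; print(tz,delta(w,cmd()[1])[0])
a=save("scene","sc3"); b=save("top","tp3")
Rt=Bz*Ro.from_euler("y",.063); org=Bz.apply(np.array([.5,.3,46.8])/1000)+[B[0],B[1],0]
S=5; ims=[]
for c,im,(x0,x1,y0,y1) in(("top",b,(365,485,190,285)),("scene",a,(305,425,110,250))):
    im=cv2.resize(im[y0:y1,x0:x1,::-1],None,fx=S,fy=S,interpolation=cv2.INTER_CUBIC)
    for parts,f,col in((MED,lambda P:Rt.apply(P)+org,(0,0,255)),):
        for bx in parts:
            P=((proj(c,f(bx))-[x0,y0]+.5)*S).astype(int)
            for i in range(8):
                for k in(1,2,4):
                    if not i&k: cv2.line(im,tuple(map(int,P[i])),tuple(map(int,P[i|k])),col,1)
    ims.append(cv2.resize(im,(400,int(im.shape[0]*400/im.shape[1]))))
H=max(i.shape[0] for i in ims); cv2.imwrite("pics/v4.png",np.hstack([cv2.copyMakeBorder(i,0,H-i.shape[0],0,0,cv2.BORDER_CONSTANT) for i in ims]))
```

```text
20.4 [ 0.46802795 -0.24405603  0.21685231] [ 0.47089192 -0.24327284  0.21608422] [ 0.33381636  0.33674823 -0.33469773] 0.16417463950390546
tcp in base [-6.36324248e+01 -2.14069549e-01  2.16084222e+02]
tilted [-61.71748296   0.3        108.84018709]
30 [  1.9   0.6 -77.2]
16 [  1.9   0.6 -91.2]
14 [  1.9   0.6 -93.2]
home [-65.5   0.3 100. ]
30 [ -1.9   0.5 -86.1]
16 [  -1.9    0.5 -100.1]
14 [  -1.9    0.5 -102.1]
```

View pics/v4.png

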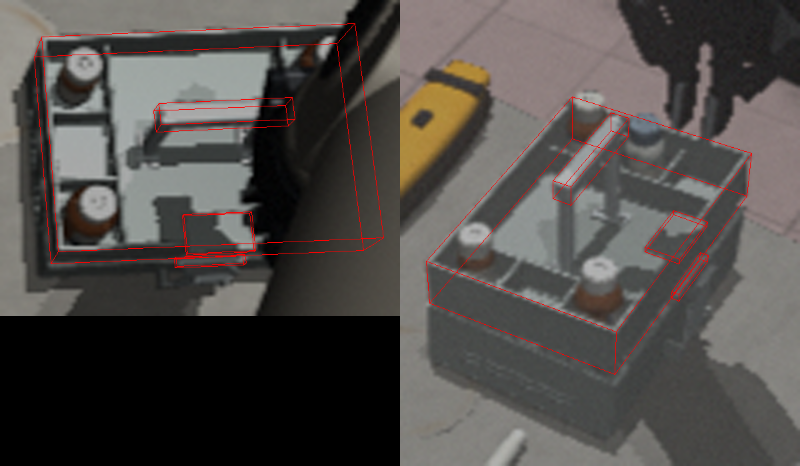

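>>> {"api": "drive_tool", "payload": {
  "commands": [
    {"hand":0,"translation":[-0.5,0.6,-20],"angular":[0,0,0]},
    {"hand":0,"translation":[-0.5,0.6,-50],"angular":[0,0,0]},
    {"hand":0,"translation":[-0.5,0.6,-75],"angular":[0,0,0]},
    {"hand":0,"translation":[-0.5,0.6,-87],"angular":[0,0,0]},
    {"hand":0,"translation":[-0.5,0.6,-90],"angular":[0,0,0]},
    {"hand":0,"translation":[-0.5,0.6,-92],"angular":[0,0,0]},
    {"hand":0,"translation":[-0.5,0.6,-93],"angular":[0,0,0]},
    {"hand":0,"translation":[-0.5,0.6,-93.5],"angular":[0,0,0]},
    {"hand":0,"translation":[-0.5,0.6,-93.5],"angular":[0,0,0]}
  ]
}}

```text
t: 21.62
eef_pos: [0.471, -0.2429, 0.1236]
tool_rot: [0.001, 0.698, 0.716, 0.0]
contact_force: [-0.5, -0.2, 5.9]
gripper_width: -0.005
grasp_force: 2.8
```

>>> {"api": "drive_tool", "payload": {
  "commands": [
    {"hand":0,"translation":[0,0,-0.5],"angular":[0,0,0]},
    {"hand":0,"translation":[-0.2,0,-1],"angular":[0,0,0]},
    {"hand":0,"translation":[-0.3,0,-1.5],"angular":[0,0,0]},
    {"hand":0,"translation":[-0.5,0,-2],"angular":[0,0,0]},
    {"hand":0,"translation":[-0.5,0,-2],"angular":[0,0,0]}
  ]
}}

```text
t: 22.25
eef_pos: [0.4708, -0.243, 0.1225]
tool_rot: [0.001, 0.698, 0.716, 0.0]
contact_force: [-2.8, 2.2, 16.3]
gripper_width: -0.0
grasp_force: 7.8
```

>>> {"api": "drive_tool", "payload": {
  "commands": [
    {"hand":0,"translation":[-0.1,0,-0.5],"angular":[0,0,0]},
    {"hand":0,"translation":[-0.2,0,-1],"angular":[0,0,0]},
    {"hand":0,"translation":[-0.3,0,-1.4],"angular":[0,0,0]},
    {"hand":0,"translation":[-0.3,0,-1.4],"angular":[0,0,0]}
  ]
}}

```text
t: 22.75
eef_pos: [0.4705, -0.2431, 0.1216]
tool_rot: [0.001, 0.699, 0.716, 0.001]
contact_force: [-3.8, 2.5, 21.3]
gripper_width: -0.003
grasp_force: 10.5
```

>>> {"api": "drive_tool", "payload": {
  "commands": [
    {"hand":0,"translation":[-0.1,0,-0.5],"angular":[0,0,0]},
    {"hand":0,"translation":[-0.3,0,-1],"angular":[0,0,0]},
    {"hand":0,"translation":[-0.4,0,-1.4],"angular":[0,0,0]},
    {"hand":0,"translation":[-0.4,0,-1.4],"angular":[0,0,0]}
  ]
}}

```text
t: 23.25
eef_pos: [0.4693, -0.2427, 0.1179]
tool_rot: [0.001, 0.698, 0.716, -0.0]
contact_force: [-0.0, 1.0, -0.1]
gripper_width: -0.001
grasp_force: 0.0
```

>>> {"api": "drive_tool", "payload": {
  "commands": [
    {"hand":0,"translation":[-0.5,0,-1.5],"angular":[0,0,0]},
    {"hand":0,"translation":[-0.7,0,-3],"angular":[0,0,0]},
    {"hand":0,"translation":[-0.8,0,-4],"angular":[0,0,0]},
    {"hand":0,"translation":[-0.8,0,-5],"angular":[0,0,0]},
    {"hand":0,"translation":[-0.8,0,-5],"angular":[0,0,0]},
    {"hand":0,"translation":[-0.8,0,-5],"angular":[0,0,0]}
  ]
}}

```text
t: 24.0
eef_pos: [0.4684, -0.2425, 0.114]
tool_rot: [0.0, 0.698, 0.716, 0.0]
contact_force: [-5.3, 2.5, 18.4]
gripper_width: -0.001
grasp_force: 8.9
```

>>> {"api": "drive_tool", "payload": {
  "commands": [
    {"hand":0,"translation":[0,0,3],"angular":[0,0,0]},
    {"hand":0,"translation":[0,0,10],"angular":[0,0,0]},
    {"hand":0,"translation":[0,0,50],"angular":[0,0,0]},
    {"hand":0,"translation":[0,0,100],"angular":[0,0,0]},
    {"hand":0,"translation":[0,50,120],"angular":[0,0,0]},
    {"hand":0,"translation":[0,110,130],"angular":[0,0,0]},
    {"hand":0,"translation":[0,170,130],"angular":[0,0,0]},
    {"hand":0,"translation":[0,230,130],"angular":[0,0,0]},
    {"hand":0,"translation":[0,290,130],"angular":[0,0,0]},
    {"hand":0,"translation":[0,340,130],"angular":[0,0,0]},
    {"hand":0,"translation":[0,340,130],"angular":[0,0,0]}
  ]
}}

```text
t: 25.38
eef_pos: [0.4681, 0.1017, 0.2429]
tool_rot: [0.0, 0.696, 0.718, -0.0]
contact_force: [-0.6, -1.0, -0.2]
gripper_width: 0.001
grasp_force: 0.0
```

Run:
```python
from st import *
from fit import MED,BASE
o=bot.get_obs(); print(o["t"],o["eef_pos"],o["contact_force"])
Bz=Ro.from_euler("z",B[2])
a=save("scene","sc4"); b=save("top","tp4")
Rt=Bz; org=Bz.apply(np.array([.9,.3,42])/1000)+[B[0],B[1],0]
S=5; ims=[]
for c,im,(x0,x1,y0,y1) in(("top",b,(365,485,190,285)),("scene",a,(305,425,110,250))):
    raw=cv2.resize(im[y0:y1,x0:x1,::-1],None,fx=S,fy=S,interpolation=cv2.INTER_CUBIC); im=raw.copy()
    for bx in MED:
        P=((proj(c,Rt.apply(bx)+org)-[x0,y0]+.5)*S).astype(int)
        for i in range(8):
            for k in(1,2,4):
                if not i&k: cv2.line(im,tuple(map(int,P[i])),tuple(map(int,P[i|k])),(0,0,255),1)
    ims.append(cv2.resize(im,(400,int(im.shape[0]*400/im.shape[1]))))
ims[0]=np.vstack([ims[0],cv2.resize(raw[240:640,150:],(400,int(400*400/450)))[:280]])
H=max(i.shape[0] for i in ims); cv2.imwrite("pics/v5.png",np.hstack([cv2.copyMakeBorder(i,0,H-i.shape[0],0,0,cv2.BORDER_CONSTANT) for i in ims]))
```

```text
25.375 [0.4681112  0.10167657 0.24286179] [-0.63651095 -1.04625184 -0.23838617]
```

View pics/v5.png

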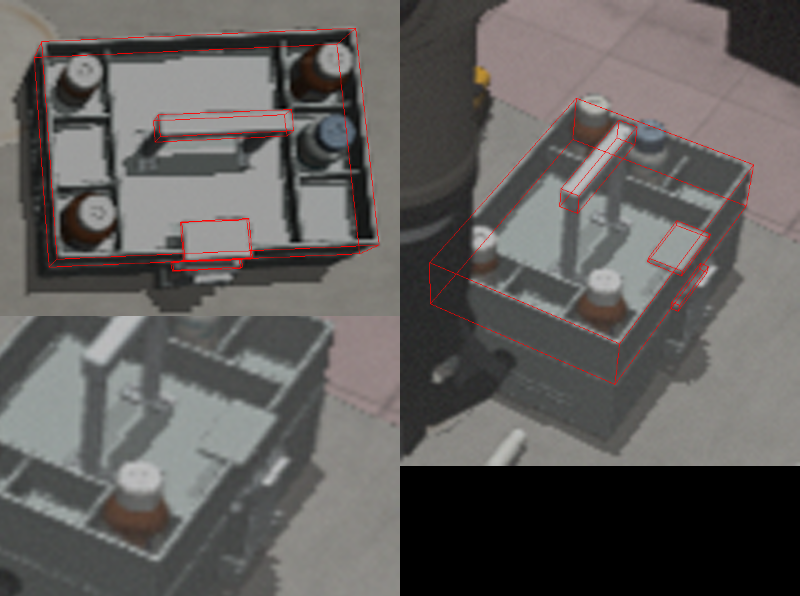

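```bash
python3 -c "
from station import bot
print(bot.hand_in())"
```

```text
the job is handed in; nothing more can be done
None
```

The drug tray is hooked under the rail, the catch gave way when pressed, and the front stopped at its home height. The last pictures show the tray flush with all four vials standing, and I handed the job in at about 25 s.

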